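# Restock the supply tray, oldest to the front

## Robot

A 6-joint arm with a two-finger parallel gripper is mounted at the origin on the work surface; the furniture and walls round the work are solid. World frame = base frame: x ahead of the robot, y to its left, z up, the work surface at z = 0. Lengths are in mm, angles in rad, forces in N, time in s.
With the tool pointing down it reaches from about 350 to 975 mm from the base axis. Payload 7.1 kg.
Tool frame: the origin (TCP) lies at the very end of the fingers, on their centre line; the grasp point (between the pads) lies 19 mm behind it (ctrl.grasp_offset is the distance from the TCP to the grasp point, in mm); z points along the fingers, y is the line along which they close (so a half turn about z gives the same grasp; the last joint's range is limited). The gripper opens to 88 mm and grips with 3 to 60 N. Pads are 20 mm wide; open, the fingers measure 115 mm over their backs; the gripper's body (75 mm by 178 mm) begins 61 mm behind the grasp point.
Start: joints at [1.311, 0.423, 1.63, -0, 1.089, -0.019], TCP at [149.018, 606.958, 222.675] pointing down, gripper open.
Joint ranges: [-3, 3], [-0.9, 2.11], [0.09, 2.58], [-1.31, 4.45], [0.11, 2.69], [-2.54, 2.54]. Speed limits (rad/s): [2.39, 2.39, 3.01, 3.14, 3.14, 3.14].

## Interface

Orientations are given as a rotation vector (axis times angle).
In Python, from workcell import ctrl, viewer, ticket, models gives the robot as it stands.
- The arm moves only by the tool play_rows, never from a script. Its arguments are lists of equal length, an entry for each row: "dp": the shift along the world's x, y, z in mm, a list of three; "yaw": the turn about the world's z in degrees. In form: {"dp": [[tx, ty, tz], ...], "yaw": [yaw, ...]}. A call has 1 to 8 rows; each row shifts and turns the commanded pose from where the row before left it; what a row does not reach is not made up. A row lasts 1/12 s, in which the tool goes at most 41.7 mm and 7.16 degrees, less where a joint would pass 70% of its speed; a pose out of reach is approached as far as the arm can. A call is refused whole if a number of a shift passes 41.7 or a number of a turn 7.16, either way. A call with a gripper value outside its range is refused whole. "gripper" is the closure, from 0 (fully open) to 1 (shut), set as the call begins (left out, the last holds). The fingers move at their own pace and stop on an object; the grip force is fixed at half the most. Time passes only in rows, so rows that do not move let the fingers close. It gives the time, the measured TCP pose, the force, the opening and the grip force at its end, in the units of the state.
- ctrl.get_obs(): the state, without advancing time (a new reading comes with each control period).
- viewer.get_image(name): name is "side" or "top" or "wrist"; returns a dict with "pixels" (480x640x3 uint8, red, green, blue), "range_z" (480x640 float32, mm along the optical axis (not along the pixel's ray), 0 where there is no reading), "fx", "fy", "cx", "cy" (pixels), "dist_coeffs" ([k1, k2, p1, p2, k3] as OpenCV has them; the pictures are not rectified), "T" (4x4, takes a point from camera to world coordinates); the wrist camera has in their place "hand_eye" (4x4, takes a point from camera to tool coordinates, whose origin is the TCP and whose axes are the flange's). Camera axes: x right, y up, looking along -z (the intrinsics and any distortion apply to the point x, -y, -z); pixel columns grow to the right and rows downward; lengths in mm; the calibration is good to about 2 mm. A picture is of the moment at which its call begins: read the wrist's pose just before it.
- ticket.close_job(): hands the job in; it is judged then, once.
Trained networks look in a picture, given as the dict that the camera call returned (one of the last four; its "shot" number tells which), for a name from the list of things; names that differ only in an ending like _2 or _b are one class to them, and where a whole thing is asked for, a point or a joint stands for the part that bears it (a point fixed in the world has none). Each returns a list of dicts, best first, with "conf" (0 to 1); they miss things now and then, are a little off and sometimes report something else, mostly with a low value. They report only what shows in the picture. A call takes as long as a camera call. They do not tell look-alikes from the thing itself.
- models.look_for(picture, name): "bbox" ([centre column, centre row, width, height] in pixels, round what is visible of it).
- models.landmark_of(picture, name): "location" ([column, row] in pixels: a listed point, or the origin of a listed thing).
The state is a dict: "t": time; "qpos": joint angles; "qvel": joint speeds; "joint_torque": joint torques, N m; "ee_pos": TCP position; "orientation": TCP orientation; "ft_force": force on the tool from outside, world axes, zero at the start; "moment": the same for the moment, N m; "width": finger opening in mm; "grasp_force": force on a finger pad.
Only numpy, scipy, OpenCV 4.12 (cv2) and the standard library are available. Lean on these libraries where they do the work, as an engineer would, in place of code of your own. Each camera call takes 0.05 s, during which the arm holds its last target. There are 200 camera calls.

## Task

Restock the two-lane supply tray so that the oldest stock is used first: bring the pin tin and the carton already in the tray forward in their own lanes to the front lip (the end nearest the robot), then stand the new tin and the new carton from the table close behind the old one of the same kind, less than about a centimetre apart, cartons lengthwise and square with the lane. The loupe left in front of the old tin does not belong in the tray: stand it upright on the bare table top at any free spot. Keep these things upright and leave everything else where it is.

Things in the scene. Friction and masses are not known exactly. Their poses are not given: they have to be found in the camera images.
- tray: Dark steel tray fixed to the table, 160 (x) x 178 (y) mm; origin: centre of its underside; x from front to rear, z up. Floor at 8 mm; two lanes 72 mm wide inside, centred at y = +50 and -50 mm, between 3 mm fences with tops at 18 mm. A front lip as high (inner face x = -74 mm) closes the lanes; the rear (x = +80 mm) is open. Between the lanes a pen groove, 22 mm wide (y = 0)
- tin_old: Round pin tin already standing in one of the two lanes, away from the lip: 64 mm diameter, 28 mm high, 55 to 100 g; origin at the centre of its underside. At the lip its origin is at tray x = -42 mm
- carton_old: Small plain cardboard carton already standing in the other lane: 64 (x) x 46 (y) x 40 mm high, 100 to 210 g, x along the lane; origin at the centre of its underside. At the lip its origin is at tray x = -42 mm
- tin_new: A second, identical pin tin, standing on the table left or right of the tray, hemmed in by the eraser on its own +x side and the binder clip on its own -x side (gaps 10 to 25 mm); its own +y and -y sides are free. Origin at the centre of its underside
- carton_new: A second, identical carton, standing on the table on the other side of the tray, with the stapler close to its +x end and the stack of cards close to its -x end; its own +y and -y sides (46 mm apart) are free. Origin at the centre of its underside
- loupe: Black stand loupe, a waisted cylinder 38 mm diameter, 34 mm high, 45 g, standing in the tin's lane between the old tin and the lip; origin at the centre of its underside. (Equipment up to 110 mm high, not listed, stands along the sides of the table, beyond 0.42 m to the left and right)
- pencil: Pencil, 136 mm long, 7 mm thick, lying along the pen groove between the lanes; leave alone. Origin at its middle; its own y runs along it
- stapler: Desk stapler 142 (x) x 36 x 48 mm high on the table; leave alone. Origin at the centre of its underside
- cards: Stack of cards 54 x 91 (y) x 12 mm high on the table; leave alone. Origin at the centre of its underside
- eraser: Eraser 44 (x) x 23 x 13 mm high on the table; leave alone. Origin at the centre of its underside
- clip: Binder clip 28 x 51 (y) x 57 mm high, standing on the table; leave alone. Origin at the centre of its underside
Not all that is in view belongs to the job. Leave any turquoise look-alike of the tray alone.

How it is judged:
By the outcome, as a careful person would: the job done as asked, in the order asked, and still so for the second after the job is handed in, with the robot touching nothing.
It also fails if it takes over 72 s, if anything falls off the work surface, if the arm or the gripper's body presses on something with over 40 N, if the wrist force passes 120 N, or if a joint passes its speed limit or range.

## Working session

There is one attempt and no reset: what is moved stays moved. The work goes in short steps, Python scripts to look and compute and a tool call to move; the robot and the scene stay as the last step left them, time stands still between calls to the robot, and variables do not carry over. Pictures are saved under pics/ and viewed, at most 10 in all, crops included, and the job is handed in when it is done.

Besides the shell and the picture viewer there is one more tool, called as name([rows], argument=value, ...), one row to a line, values as JSON. play_rows: Moves the arm, as the interface text tells. Its arguments: {"type":"object","properties":{"dp":{"type":"array"},"yaw":{"type":"array"},"gripper":{"type":"number"}},"required":["dp","yaw"]}

```bash
mkdir -p pics; ls
cat > h.py <<'E'
import numpy as np, cv2
from workcell import ctrl, viewer, ticket, models
from scipy.spatial.transform import Rotation as R
def shot(name):
    o=ctrl.get_obs(); p=viewer.get_image(name)
    if name=='wrist':
        W=np.eye(4); W[:3,:3]=R.from_rotvec(o['orientation']).as_matrix(); W[:3,3]=o['ee_pos']
        p['Tw']=W@np.array(p['hand_eye'])
    else: p['Tw']=np.array(p['T'])
    return p
def K(p): return np.array([[p['fx'],0,p['cx']],[0,p['fy'],p['cy']],[0,0,1.]])
def rays(p,uv):
    n=cv2.undistortPoints(np.array(uv,float).reshape(-1,1,2),K(p),np.array(p['dist_coeffs'],float)).reshape(-1,2)
    return np.c_[n[:,0],-n[:,1],-np.ones(len(n))]
def atz(p,uv,z):
    d=rays(p,uv)@p['Tw'][:3,:3].T; c=p['Tw'][:3,3]
    return c+d*((z-c[2])/d[:,2])[:,None]
def cloud(p):
    H,W=p['range_z'].shape; v,u=np.mgrid[:H,:W]
    r=rays(p,np.c_[u.ravel(),v.ravel()])*p['range_z'].reshape(-1,1)
    return (r@p['Tw'][:3,:3].T+p['Tw'][:3,3]).reshape(H,W,3)
def save(p,n): cv2.imwrite('pics/'+n,p['pixels'][:,:,::-1])
E
python3 - <<'E'
from h import *
print(ctrl.get_obs())
names='tray tin_old carton_old tin_new carton_new loupe pencil stapler cards eraser clip'.split()
for c in ['top','side','wrist']:
    p=shot(c); save(p,c+'0.png'); C=cloud(p)
    print(c,p['Tw'][:3,3].round(),p['fx'])
    for n in names:
        for f,k in((models.look_for,'bbox'),(models.landmark_of,'location')):
            for d in f(p,n)[:3]:
                if d['conf']<.3: continue
                u=np.array(d[k]); i,j=int(np.clip(u[1],0,479)),int(np.clip(u[0],0,639))
                print(n,k,u.round(),round(d['conf'],2),C[i,j].round())
E
```

```text
pics
{'t': 0.0, 'qpos': array([ 1.31100114e+00,  4.23826550e-01,  1.63065843e+00,  5.42436959e-06,
        1.08857404e+00, -1.90228279e-02]), 'qvel': array([ 0.00111826,  0.00041876, -0.00120182,  0.00022908, -0.00105483,
       -0.00056598]), 'joint_torque': array([ 1.48952236e-03, -5.44621575e+01, -2.73665768e+01,  6.44245720e-02,
        2.28549406e-02, -1.50837327e-04]), 'ee_pos': array([148.88394062, 606.46093542, 221.92300892]), 'orientation': array([-3.77270243e-01, -3.11864654e+00,  2.27982554e-03]), 'ft_force': array([ 0.43508702, -0.34221615,  0.06853319]), 'moment': array([-0.01280551, -0.04942427, -0.01609488]), 'grasp_force': 0.0, 'width': 87.78252387361712}
top [ 232.  -12. 1026.] 460.7540136894984
tray bbox [199. 338.  86.  75.] 0.8 [264. 262.   8.]
tray bbox [318. 228.  91.  79.] 0.69 [510.   2.  17.]
tray location [316. 231.] 0.93 [505.   6.  11.]
tray location [200. 337.] 0.57 [268. 260.   7.]
tray location [188. 252.] 0.34 [453. 290.  30.]
tin_old bbox [300. 210.  26.  32.] 0.56 [546.  42.  41.]
tin_old location [300. 210.] 0.96 [544.  39.  38.]
carton_old bbox [34
[... 2300 characters left out ...]
9 [ 547. -286.    4.]
cards bbox [357. 375.  54.  45.] 0.96 [ 402. -322.    9.]
cards location [357. 376.] 0.72 [ 400. -325.   10.]
eraser bbox [265. 200.  16.  15.] 0.64 [418. 335.  13.]
eraser bbox [303. 215.  14.  15.] 0.56 [493. 227.  10.]
eraser location [304. 215.] 0.7 [494. 230.   6.]
clip bbox [266. 196.  17.  15.] 0.76 [420. 341.  19.]
clip bbox [326. 246.  15.  20.] 0.51 [483.  35.  36.]
clip location [267. 206.] 0.62 [417. 323.  -3.]
wrist [ 77. 626. 384.] 378.60326398921774
tray bbox [ 72. 313.  88.  20.] 0.79 [191. 313.  17.]
carton_new location [186. 463.] 0.59 [121. 591. 335.]
clip bbox [180. 454.  31.  16.] 0.87 [408. 354.   7.]
clip location [182. 462.] 0.52 [122. 590. 335.]
```

Run:
```python
import cv2
a=cv2.imread('pics/top0.png')[170:370,130:510]; cv2.imwrite('pics/a.png',cv2.resize(a,None,fx=2.1,fy=2.1,interpolation=2))
b=cv2.imread('pics/side0.png')[170:410,180:480]; cv2.imwrite('pics/b.png',cv2.resize(b,None,fx=2.4,fy=2.4,interpolation=2))
```

```text
(no output)
```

View pics/a.png

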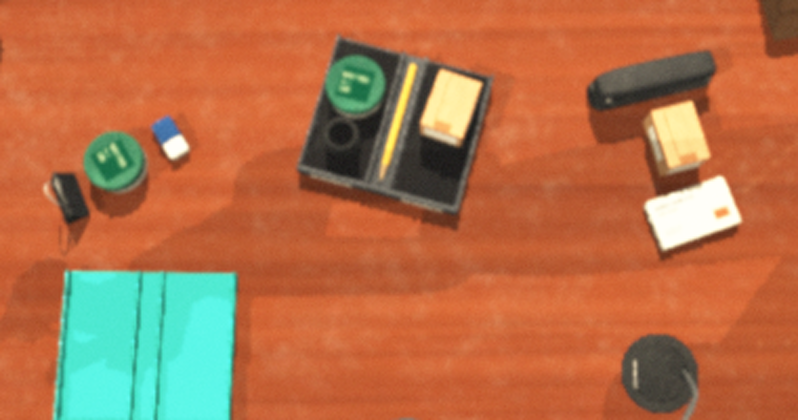

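View pics/b.png

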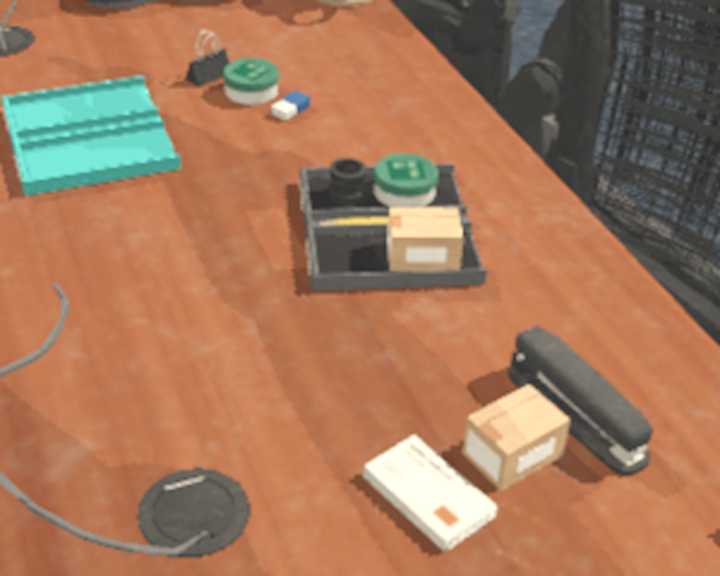

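play_rows([
  [19,-35,4],
  [19,-35,4],
  [19,-35,4],
  [19,-35,4],
  [19,-35,4],
  [19,-35,4],
  [19,-35,4],
  [19,-35,4],
], yaw=[0,0,0,0,0,0,0,0])

```text
t: 4.12
ee_pos: [301.5, 325.3, 255.1]
orientation: [0.377, 3.119, 0.001]
ft_force: [0.8, 0.7, -1.0]
width: 88.2
grasp_force: 0.0
```

play_rows([
  [19,-35,4],
  [19,-35,4],
  [19,-35,4],
  [19,-35,4],
  [19,-35,4],
  [19,-35,4],
  [19,-35,4],
  [19,-35,4],
], yaw=[0,0,0,0,0,0,0,0])

```text
t: 4.78
ee_pos: [453.6, 45.0, 287.3]
orientation: [0.378, 3.118, 0.0]
ft_force: [0.6, 1.1, 0.2]
width: 87.7
grasp_force: 0.0
```

play_rows([
  [19,-35,4],
  [0,0,0],
  [0,0,0],
], yaw=[0,0,0])

```text
t: 5.03
ee_pos: [472.7, 10.3, 290.8]
orientation: [0.384, 3.118, 0.0]
ft_force: [-0.6, 1.0, -0.1]
width: 87.8
grasp_force: 0.0
```

Run:
```python
from h import *
o=ctrl.get_obs();print(o['t'],o['ee_pos'],R.from_rotvec(o['orientation']).as_matrix().round(3))
p=shot('wrist'); save(p,'w1.png'); C=cloud(p); np.savez('w1.npz',C=C,px=p['pixels'],Tw=p['Tw'])
print(p['Tw'].round(2))
for n in 'tray tin_old carton_old loupe pencil tin_new carton_new'.split():
    for f,k in((models.look_for,'bbox'),(models.landmark_of,'location')):
        for d in f(p,n)[:2]:
            if d['conf']<.3: continue
            u=np.array(d[k]); i,j=int(np.clip(u[1],0,479)),int(np.clip(u[0],0,639))
            print(n,k,u.round(),round(d['conf'],2),C[i,j].round())
# top camera clusters for each
p=shot('top'); C=cloud(p)
def clus(c,r,zlo):
    m=(np.hypot(C[...,0]-c[0],C[...,1]-c[1])<r)&(C[...,2]>zlo)&(C[...,2]<70)&(p['range_z']>0)
    P=C[m]; return P
for n,c,r,z in (('tin_new',(465,293),45,20),('carton_new',(480,-290),45,32),('eraser',(494,238),25,8),('cards',(408,-316),60,7),('stapler',(546,-274),90,25),('clip',(428,343),35,10)):
    P=clus(c,r,z); rr=cv2.minAreaRect(P[:,:2].astype(np.float32)); print(n,len(P),np.median(P[:,2]).round(1),[np.round(x,1) for x in rr],P[:,:2].mean(0).round(1))
```

```text
5.0333 [472.6696297   10.30952819 290.80231819] [[-0.97   0.242  0.   ]
 [ 0.242  0.97   0.   ]
 [-0.     0.    -1.   ]]
[[ 2.4000e-01 -9.3000e-01 -2.7000e-01  4.0052e+02]
 [ 9.7000e-01  2.3000e-01  7.0000e-02  2.9250e+01]
 [ 0.0000e+00 -2.7000e-01  9.6000e-01  4.5169e+02]
 [ 0.0000e+00  0.0000e+00  0.0000e+00  1.0000e+00]]
tray bbox [322. 228. 154. 136.] 0.87 [504.  -0.  14.]
tray bbox [511.  30. 174.  56.] 0.72 [341. 254.   7.]
tray location [317. 228.] 0.83 [502.  -5.  13.]
tin_old bbox [365. 254.  53.  56.] 0.81 [540.  42.  35.]
tin_old bbox [367. 206.  34.  38.] 0.39 [493.  58.   7.]
tin_old location [360. 250.] 0.87 [535.  39.  35.]
carton_old bbox [275. 256.  43.  70.] 0.8 [515. -57.  48.]
carton_old location [278. 250.] 0.97 [508. -51.  48.]
loupe bbox [366. 204.  34.  38.] 0.61 [489.  59.   9.]
loupe location [362. 200.] 0.65 [484.  55.   7.]
pencil bbox [318. 230.   6. 110.] 0.74 [505.  -4.  12.]
pencil bbox [274. 256.  48.  68.] 0.67 [515. -58.  47.]
pencil location [319. 226.] 0.71 [501.  -3.  13.]
tin_new bbox [567. 137.  65.  58.] 0.85 [467. 292.  27.]
tin_new location [560. 138.] 0.74 [465. 283.  27.]
carton_new bbox [ 83. 272.  74.  70.] 0.72 [ 480. -288.   38.]
carton_new bbox [ 54. 213.  82.  72.] 0.48 [ 405. -313.   11.]
carton_new location [ 93. 266.] 0.55 [ 478. -280.   27.]
tin_new 633 29.7 [array([464.8, 298.9]), array([63.2, 60.9]), np.float64(88.5)] [464.5 298.2]
carton_new 597 41.1 [array([ 486.7, -301.2]), array([62.9, 48.5]), np.float64(14.4)] [ 485.6 -300.2]
eraser 111 15.0 [array([496.9, 244.9]), array([34.3, 22.4]), np.float64(34.7)] [498.4 247.8]
cards 1088 14.0 [array([ 424.5, -312. ]), array([85.5, 92.4]), np.float64(19.0)] [ 415.4 -314.8]
stapler 1357 42.7 [array([ 514.4, -288.5]), array([110.6, 136. ]), np.float64(13.0)] [ 525.7 -285.7]
clip 276 23.5 [array([435.4, 337.5]), array([51.7, 52.8]), np.float64(23.9)] [431.8 344.6]
```

View pics/w1.png

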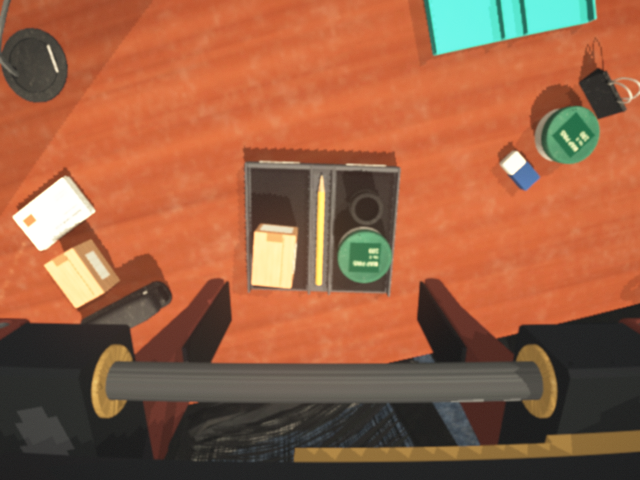

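```bash
cat >> h.py <<'E'
def seg(C,c,r,zl,zh):
    m=(np.hypot(C[...,0]-c[0],C[...,1]-c[1])<r)&(C[...,2]>zl)&(C[...,2]<zh)
    m=cv2.morphologyEx(m.astype(np.uint8),cv2.MORPH_OPEN,np.ones((2,2)))
    n,l,s,_=cv2.connectedComponentsWithStats(m,connectivity=8)
    k=1+np.argmax(s[1:,4]); return C[l==k]
def rect(P): 
    (c,w,a)=cv2.minAreaRect(P[:,:2].astype(np.float32))
    b=cv2.boxPoints((c,w,a)); e=b[1]-b[0]; f=b[2]-b[1]
    if np.linalg.norm(f)>np.linalg.norm(e): e=f
    return np.round(c,1),np.round(w,1),round((np.degrees(np.arctan2(e[1],e[0]))+90)%180-90,1)
E
python3 - <<'E'
from h import *
def rep(C,tag):
    P=seg(C,(507,0),135,12,23); print(tag,'tray',len(P),np.percentile(P[:,2],[10,50,90]).round(1),rect(P))
    for n,c,r,zl in (('tin_old',(545,42),45,29),('carton_old',(519,-58),50,42),('loupe',(486,56),25,34),('tin_new',(464,296),45,21),('carton_new',(482,-293),50,33),('eraser',(496,243),30,8),('clip',(430,345),40,8)):
        try:
            P=seg(C,c,r,zl,75); print(n,len(P),np.percentile(P[:,2],[20,50,90]).round(1),rect(P),[np.round(x,1) for x in cv2.minEnclosingCircle(P[:,:2].astype(np.float32))])
        except Exception as e: print(n,e)
rep(np.load('w1.npz')['C'],'W')
for c in('top','side'): rep(cloud(shot(c)),c)
E
```

```text
W tray 2131 [ 6.5 16.1 17.6] (array([499.3,   3.6]), array([182.2, 203.9]), np.float32(-17.2))
tin_old 2266 [34.  34.7 35.9] (array([497.6,  29.2]), array([187.8,  63.7]), np.float32(14.5)) [array([495.2,  36.9]), np.float64(95.0)]
carton_old 2161 [46.2 46.9 48. ] (array([478.1, -37.8]), array([ 50.6, 198.8]), np.float32(-26.5)) [array([478.7, -36.5]), np.float64(102.1)]
loupe 404 [38.7 41.  42.3] (array([493.9,  58. ]), array([46.1, 36.9]), np.float32(17.9)) [array([493.9,  57.9]), np.float64(23.2)]
tin_new 2565 [25.9 26.7 27.9] (array([432.9, 192.2]), array([330. ,  63.7]), np.float32(72.2)) [array([441.5, 189.4]), np.float64(165.3)]
carton_new 1932 [37.8 38.7 39.8] (array([ 451.1, -164.1]), array([ 68.2, 399.7]), np.float32(-74.5)) [array([ 467.5, -159.6]), np.float64(200.4)]
eraser 758 [11.1 12.  13.1] (array([447.8, 154.9]), array([265.7,  38.9]), np.float32(61.1)) [array([456.1, 150.3]), np.float64(133.2)]
clip 1007 [12.3 18.9 27.2] (array([407. , 211.7]), array([361.6,  50.5]), np.float32(80.0)) [array([428.3, 208. ]), np.float64(180.9)]Traceback (most recent call last):
  File "<stdin>", line 9, in <module>
  File "<stdin>", line 3, in rep
  File "h.py", line 27, in seg
    k=1+np.argmax(s[1:,4]); return C[l==k]
        ~~~~~~~~~^^^^^^^^^
    return _wrapfunc(a, 'argmax', axis=axis, out=out, **kwds)
    return bound(*args, **kwds)
ValueError: attempt to get argmax of an empty sequence
```

```bash
sed -i 's/m=cv2.morphologyEx(m.astype(np.uint8),cv2.MORPH_OPEN,np.ones((2,2)))/m0=m; m=cv2.morphologyEx(m.astype(np.uint8),cv2.MORPH_OPEN,np.ones((K3,K3)))*m0.astype(np.uint8)/; s/def seg(C,c,r,zl,zh):/def seg(C,c,r,zl,zh,K3=3):/' h.py
cat >> h.py <<'E'
def rep(C,tag,L):
    try: P=seg(C,(507,0),135,13,23,1); print(tag,'tray',len(P),np.percentile(P[:,2],[10,50,90]).round(1),rect(P))
    except Exception as e: print('tray',e)
    for n,c,r,zl in L:
        try:
            P=seg(C,c,r,zl,75); q=P[:,:2].astype(np.float32); c,rad=cv2.minEnclosingCircle(q); print(n,len(P),np.percentile(P[:,2],[20,50,90]).round(1),*rect(P),'circ',np.round(c,1),round(rad,1),'mean',q.mean(0).round(1))
        except Exception as e: print(n,e)
L0=(('tin_old',(545,42),45,29),('carton_old',(519,-58),50,42),('loupe',(490,56),27,34),('tin_new',(464,296),45,21),('carton_new',(482,-293),50,33),('eraser',(496,243),30,8),('clip',(430,345),40,8),('cards',(408,-316),60,7),('stapler',(546,-274),90,42))
E
python3 - <<'E'
from h import *
rep(np.load('w1.npz')['C'],'W',L0)
for c in('top','side'): rep(cloud(shot(c)),c,L0)
E
```

```text
W tray 2237 [15.1 16.5 17.7] (array([508.1,  -1.8]), array([177.8, 160.5]), np.float32(74.1))
tin_old 2261 [34.  34.7 35.8] [545.3  41.2] [63.1 63.1] 74.9 circ [545.5  41. ] 32.1 mean [544.3  41. ]
carton_old 2159 [46.2 46.9 48. ] [519.5 -60.2] [45.1 64.8] -20.3 circ [519.4 -60.2] 38.3 mean [518.4 -59.6]
loupe 404 [40.3 41.2 42.3] [488.8  55.3] [35.6 35.5] 77.8 circ [489.2  55.2] 18.2 mean [487.7  55. ]
tin_new 2561 [26.  26.7 27.9] [465.8 298.7] [63.1 62.7] 3.0 circ [465.8 298.6] 32.3 mean [465.  297.2]
carton_new 1922 [37.9 38.7 39.8] [ 485.9 -301.6] [64.6 48.3] 14.1 circ [ 486.5 -301.6] 37.8 mean [ 485.2 -299.9]
eraser 755 [11.2 12.  13.1] [494.4 242.9] [45.5 24.3] 34.4 circ [495.2 243.1] 24.3 mean [494.7 242.6]
clip 1005 [12.6 19.  27.2] [430.7 347.7] [53.  15.3] 20.3 circ [430.1 349.6] 26.9 mean [429.9 346.7]
cards 2874 [10.4 11.1 12.2] [ 407.4 -317.8] [52.8 91.1] -72.1 circ [ 407.1 -317.5] 50.9 mean [ 407.  -316.1]
stapler 927 [43.8 44.8 46.4] [ 546.7 -254.5] [29.3 75.9] -80.8 circ [ 542.9 -255.1] 38.0 mean [ 543.4 -247.7]
tray attempt to get argmax of an empty sequence
tin_old
[... 1117 characters left out ...]
  39.] [ 8.1 11.8] -21.4 circ [478.  39.] 6.6 mean [478.   39.2]
tin_new 198 [22.6 24.2 25.9] [462.9 294.5] [58.9 61.5] -74.7 circ [464.3 294.4] 37.9 mean [463.  293.6]
carton_new 705 [36.1 37.3 38.8] [ 483.1 -305.1] [66.8 47.8] 13.9 circ [ 481.6 -305. ] 37.4 mean [ 481.1 -306.7]
eraser 44 [ 8.9  9.6 11.2] [498.3 241.6] [31.  21.7] 71.1 circ [498.1 240.9] 17.0 mean [497.9 241.9]
clip 120 [11.8 18.  24.5] [426.4 336.5] [49.7 49. ] 84.3 circ [431.8 336.8] 29.8 mean [428.1 342.5]
cards 1135 [ 8.9 10.  11.7] [ 403.9 -320.6] [53.5 90.8] -70.5 circ [ 404.4 -321.3] 49.0 mean [ 404.  -323.4]
stapler 173 [43.  43.8 45.3] [ 541.7 -251. ] [27.3 46.5] -81.1 circ [ 539.9 -251.5] 23.6 mean [ 540.8 -250.8]
```

play_rows([
  [4,11.2,-10],
  [4,11.2,-30],
  [4,11.2,-30],
  [4,11.2,-40],
  [0,0,-40],
  [0,0,-40],
  [0,0,-30],
  [0,0,0],
], yaw=[-1,-0.9,0,0,0,0,0,0])

```text
t: 6.65
ee_pos: [484.0, 56.4, 65.7]
orientation: [-0.428, -3.103, 0.004]
ft_force: [-1.2, -0.9, -0.1]
width: 87.8
grasp_force: 0.0
```

play_rows([
  [0,0,-15],
  [0,0,-15],
  [0,0,-10],
  [0,0,0],
  [0,0,0],
], yaw=[0,0,0,0,0])

```text
t: 7.07
ee_pos: [488.5, 56.7, 31.5]
orientation: [0.429, 3.112, 0.0]
ft_force: [0.0, 0.4, 0.1]
width: 87.9
grasp_force: 0.0
```

play_rows([
  [0,-1,-5],
  [0,0,-5],
  [0,0,0],
], yaw=[0,0,0])

```text
t: 7.32
ee_pos: [488.0, 55.7, 20.7]
orientation: [0.429, 3.112, 0.0]
ft_force: [0.1, -0.1, -0.3]
width: 87.8
grasp_force: 0.0
```

play_rows([
  [0,0,0],
  [0,0,0],
  [0,0,0],
  [0,0,0],
  [0,0,0],
  [0,0,0],
  [0,0,0],
  [0,0,0],
], yaw=[0,0,0,0,0,0,0,0], gripper=1)

```text
t: 7.98
ee_pos: [488.0, 55.7, 20.8]
orientation: [0.429, 3.112, -0.0]
ft_force: [0.2, -0.7, -0.2]
width: 38.3
grasp_force: 0.2
```

play_rows([
  [0,0,0],
  [0,0,0],
  [0,0,0],
  [0,0,5],
  [0,0,10],
  [0,0,15],
], yaw=[0,0,0,0,0,0])

```text
t: 8.48
ee_pos: [487.2, 55.6, 50.8]
orientation: [-0.429, -3.11, 0.001]
ft_force: [-0.3, 0.6, -0.6]
width: 37.5
grasp_force: 30.0
```

play_rows([
  [0,0,15],
  [-13,17.5,5],
  [-16,21.5,0],
  [-16,21.5,0],
  [-16,21.5,0],
  [-16,21.5,-10],
  [0,0,-20],
  [0,0,-10],
], yaw=[0,0,0,0,0,0,0,0])

```text
t: 9.15
ee_pos: [410.2, 160.2, 30.6]
orientation: [0.425, 3.113, 0.0]
ft_force: [-0.2, 0.2, -0.7]
width: 37.3
grasp_force: 30.0
```

play_rows([
  [0,0,-8],
  [0,0,-5],
  [0,0,-2],
  [0,0,0],
], yaw=[0,0,0,0])

```text
t: 9.48
ee_pos: [411.3, 158.7, 15.6]
orientation: [-0.431, -3.112, 0.0]
ft_force: [-0.8, 0.4, -1.0]
width: 37.5
grasp_force: 30.0
```

play_rows([
  [0,0,-1],
  [0,0,-1],
  [0,0,0],
], yaw=[0,0,0])

```text
t: 9.73
ee_pos: [411.3, 159.1, 13.9]
orientation: [0.43, 3.112, 0.0]
ft_force: [0.3, 0.6, -0.6]
width: 37.3
grasp_force: 30.0
```

play_rows([
  [0,0,-0.5],
  [0,0,-0.5],
  [0,0,0],
], yaw=[0,0,0])

```text
t: 9.98
ee_pos: [411.1, 159.3, 12.8]
orientation: [0.429, 3.112, 0.0]
ft_force: [-0.1, -0.5, 0.2]
width: 37.5
grasp_force: 30.0
```

play_rows([
  [0,0,0],
  [0,0,0],
  [0,0,0],
  [0,0,0],
  [0,0,0],
  [0,0,8],
  [0,0,20],
  [0,0,30],
], yaw=[0,0,0,0,0,0,0,0], gripper=0)

```text
t: 10.65
ee_pos: [409.4, 158.7, 70.2]
orientation: [-0.428, -3.108, 0.003]
ft_force: [1.1, 1.1, -0.1]
width: 86.0
grasp_force: 0.0
```

play_rows([
  [27,-23.6,10],
  [27,-23.6,0],
  [27,-23.6,0],
  [27,-23.6,0],
  [26.4,-23.6,0],
  [0,0,-20],
  [0,0,-20],
  [0,0,0],
], yaw=[0,0,0,0,0,0,0,0])

```text
t: 11.32
ee_pos: [543.6, 40.4, 38.5]
orientation: [-0.43, -3.107, 0.001]
ft_force: [-0.8, 0.2, -0.3]
width: 87.9
grasp_force: 0.0
```

play_rows([
  [0,0,-10],
  [0,0,-8],
  [0,0,0],
  [0,0,0],
], yaw=[0,0,0,0])

```text
t: 11.65
ee_pos: [545.2, 41.6, 22.8]
orientation: [-0.428, -3.112, 0.0]
ft_force: [0.3, -0.8, -1.0]
width: 88.1
grasp_force: 0.0
```

play_rows([
  [0,0,-1.5],
  [0,0,0],
  [0,0,0],
  [0,0,0],
  [0,0,0],
  [0,0,0],
  [0,0,0],
  [0,0,0],
], yaw=[0,0,0,0,0,0,0,0], gripper=1)

```text
t: 12.32
ee_pos: [545.6, 41.3, 21.6]
orientation: [0.429, 3.112, 0.0]
ft_force: [-0.6, 1.0, 5.2]
width: 62.6
grasp_force: 30.0
```

play_rows([
  [0,0,1.5],
  [0,0,1],
  [-10,2.6,0],
  [-15,4,0],
  [-15,4,0],
  [-12,3,0],
  [-9,2,0],
  [0,0,0],
], yaw=[0,0,0,0,0,0,0,0])

```text
t: 12.98
ee_pos: [481.8, 57.1, 23.5]
orientation: [-0.428, -3.11, 0.001]
ft_force: [-0.5, 0.4, -1.3]
width: 63.0
grasp_force: 30.0
```

play_rows([
  [0,0,0],
  [-1,0.3,0],
  [-1,0.3,0],
  [0,0,0],
], yaw=[0,0,0,0])

```text
t: 13.32
ee_pos: [482.8, 57.4, 23.7]
orientation: [0.429, 3.112, 0.0]
ft_force: [0.1, 0.4, -0.9]
width: 62.9
grasp_force: 30.0
```

play_rows([
  [-1,0.3,-0.5],
  [0,0,0],
  [-0.7,0.2,-0.5],
  [0,0,0],
], yaw=[0,0,0,0])

```text
t: 13.65
ee_pos: [480.9, 57.9, 22.7]
orientation: [0.429, 3.112, 0.0]
ft_force: [1.1, -0.2, -1.3]
width: 62.7
grasp_force: 30.0
```

play_rows([
  [-0.7,0.2,0],
  [0,0,0],
], yaw=[0,0])

```text
t: 13.82
ee_pos: [480.7, 58.0, 22.9]
orientation: [0.428, 3.111, 0.0]
ft_force: [2.0, -1.6, -0.2]
width: 62.8
grasp_force: 30.0
```

play_rows([
  [-0.7,0.2,0],
  [0,0,0],
], yaw=[0,0])

```text
t: 13.98
ee_pos: [480.5, 58.2, 23.1]
orientation: [0.428, 3.11, 0.0]
ft_force: [3.8, -3.2, -1.0]
width: 63.1
grasp_force: 30.0
```

play_rows([
  [0,0,-1.5],
  [0,0,0],
], yaw=[0,0])

```text
t: 14.15
ee_pos: [480.9, 58.4, 21.6]
orientation: [0.429, 3.109, 0.001]
ft_force: [4.4, -2.1, 2.8]
width: 62.7
grasp_force: 30.0
```

play_rows([
  [0,0,0],
  [0,0,0],
  [0,0,0],
  [0,0,0],
  [0,0,0],
  [0,0,10],
  [0,0,20],
  [0,0,25],
], yaw=[0,0,0,0,0,0,0,0], gripper=0)

```text
t: 14.82
ee_pos: [477.9, 58.2, 76.2]
orientation: [-0.429, -3.109, 0.001]
ft_force: [-0.1, 0.0, 0.3]
width: 87.6
grasp_force: 0.0
```

play_rows([
  [9.8,-29.7,0],
  [9.8,-29.7,0],
  [9.8,-29.7,0],
  [9.8,-29.6,0],
  [0,0,-15],
  [0,0,-15],
  [0,0,-10],
  [0,0,0],
], yaw=[-1.1,-1.1,-1.1,-1.1,0,0,0,0])

```text
t: 15.48
ee_pos: [517.0, -60.2, 34.9]
orientation: [-0.548, -3.09, 0.0]
ft_force: [-0.0, 0.4, 0.2]
width: 88.0
grasp_force: 0.0
```

play_rows([
  [0,0,-8],
  [0,0,-6],
  [0,0,0],
  [0,0,0],
], yaw=[0,0,0,0])

```text
t: 15.82
ee_pos: [518.4, -60.0, 22.2]
orientation: [-0.547, -3.093, 0.0]
ft_force: [0.3, -0.1, 0.5]
width: 87.5
grasp_force: 0.0
```

play_rows([
  [0.6,0,-0.7],
  [0,0,0],
  [0,0,0],
  [0,0,0],
  [0,0,0],
  [0,0,0],
  [0,0,0],
  [0,0,0],
], yaw=[0,0,0,0,0,0,0,0], gripper=1)

```text
t: 16.48
ee_pos: [519.1, -60.4, 21.6]
orientation: [0.548, 3.093, -0.0]
ft_force: [-0.4, -0.4, 1.4]
width: 45.9
grasp_force: 30.0
```

play_rows([
  [0,0,0],
  [0,0,0],
], yaw=[0,0])

```text
t: 16.65
ee_pos: [519.1, -60.4, 21.6]
orientation: [0.548, 3.093, -0.0]
ft_force: [-0.8, -0.2, 2.0]
width: 45.6
grasp_force: 30.0
```

play_rows([
  [0,0,1.5],
  [0.3,1,1],
  [0.6,2.2,0],
  [-12,3.4,0],
  [-15,4.3,0],
  [-15,4.3,0],
  [-12,3.4,0],
  [-10,2.9,0],
], yaw=[0,2,2.2,0,0,0,0,0])

```text
t: 17.32
ee_pos: [454.6, -38.5, 23.9]
orientation: [-0.434, -3.11, 0.0]
ft_force: [-0.3, -0.2, -1.8]
width: 45.9
grasp_force: 30.0
```

play_rows([
  [0,0,0],
  [-0.8,0.2,-0.4],
  [-0.8,0.2,-0.4],
  [0,0,0],
], yaw=[0,0,0,0])

```text
t: 17.65
ee_pos: [454.8, -38.5, 23.1]
orientation: [-0.435, -3.111, -0.0]
ft_force: [0.0, 0.2, -1.8]
width: 45.8
grasp_force: 30.0
```

play_rows([
  [-0.7,0.2,0],
  [0,0,0],
], yaw=[0,0])

```text
t: 17.82
ee_pos: [454.0, -38.3, 23.2]
orientation: [0.434, 3.111, 0.0]
ft_force: [0.9, -0.7, -2.9]
width: 45.8
grasp_force: 30.0
```

play_rows([
  [-0.7,0.2,0],
  [0,0,0],
], yaw=[0,0])

```text
t: 17.98
ee_pos: [454.0, -38.3, 23.3]
orientation: [0.434, 3.11, -0.0]
ft_force: [2.7, -1.4, -3.1]
width: 46.0
grasp_force: 30.0
```

play_rows([
  [-0.7,0.2,0],
  [0,0,0],
  [0,0,-1],
  [0,0,-0.7],
  [0,0,0],
], yaw=[0,0,0,0,0])

```text
t: 18.4
ee_pos: [454.1, -38.1, 22.0]
orientation: [0.434, 3.108, 0.0]
ft_force: [5.9, -2.6, -0.7]
width: 45.6
grasp_force: 30.0
```

play_rows([
  [0,0,0],
  [0,0,0],
  [0,0,0],
  [0,0,0],
  [0,0,0],
  [0,0,10],
  [0,0,25],
  [0,0,30],
], yaw=[0,0,0,0,0,0,0,0], gripper=0)

```text
t: 19.07
ee_pos: [450.7, -37.7, 86.5]
orientation: [-0.434, -3.107, 0.0]
ft_force: [-0.4, -0.3, 0.1]
width: 87.5
grasp_force: 0.0
```

play_rows([
  [1.2,33,15],
  [1.2,33,0],
  [1.2,33,0],
  [1.2,33,0],
  [1.2,33,0],
  [1.2,33,0],
  [1.2,33,0],
  [1.2,33,0],
], yaw=[0,-7.1,-7.1,-7.1,-7.1,-7.1,-7.1,0])

```text
t: 19.73
ee_pos: [461.6, 218.0, 102.3]
orientation: [1.495, 2.763, 0.0]
ft_force: [1.5, -0.8, 0.0]
width: 87.8
grasp_force: 0.0
```

play_rows([
  [1.4,36,0],
  [1.4,36,0],
  [0,0,0],
  [0,0,0],
], yaw=[0,0,0,0])

```text
t: 20.07
ee_pos: [464.4, 290.0, 102.0]
orientation: [1.481, 2.77, 0.0]
ft_force: [-0.1, -0.3, -0.0]
width: 87.6
grasp_force: 0.0
```

Run:
```python
from h import *
p=shot('top'); L=(('tin_old',(481,58),45,29),('carton_old',(454,-38),50,42),('loupe',(411,159),27,24))
rep(cloud(p),'top',L)
p=shot('wrist'); rep(cloud(p),'wrist',L0[3:4]+L0[5:7]+L); save(p,'w2.png')
```

```text
top tray 616 [15.3 19.1 21.3] (array([ 5.094e+02, -2.000e-01]), array([178.2, 161.1]), np.float32(74.3))
tin_old 635 [35.9 37.5 39.8] [481.5  61.2] [61.8 62.1] -89.9 circ [481.9  61. ] 32.1 mean [481.1  60.4]
carton_old 616 [48.3 49.8 52.1] [456.2 -35.8] [46.2 65. ] -15.8 circ [455.7 -35.8] 37.6 mean [455.2 -35.8]
loupe 52 [33.5 35.5 38.1] [404.4 153.3] [12.  32.2] -45.8 circ [407.4 156.2] 16.1 mean [403.9 152.9]
wrist tray 975 [13.9 16.4 20.4] (array([474.8,  94.8]), array([55.7, 30.7]), np.float32(17.3))
tin_new 7218 [26.1 26.7 27.6] [465.  298.9] [63.  63.6] -54.3 circ [465.4 298.6] 32.2 mean [464.5 300.1]
eraser 1795 [11.3 12.  12.9] [494.1 243.4] [44.3 23.9] 33.4 circ [494.1 243.5] 24.3 mean [493.9 244.4]
clip 2394 [13.9 21.4 47.3] [429.  351.1] [50.6 19.8] 23.8 circ [429.1 351.4] 26.6 mean [428.8 351.3]
tin_old 30 [29.4 30.4 31.4] [462.2  85. ] [8.1 2.3] 34.4 circ [462.3  84.8] 4.1 mean [462.3  85. ]
carton_old attempt to get argmax of an empty sequence
loupe attempt to get argmax of an empty sequence
```

View pics/w2.png

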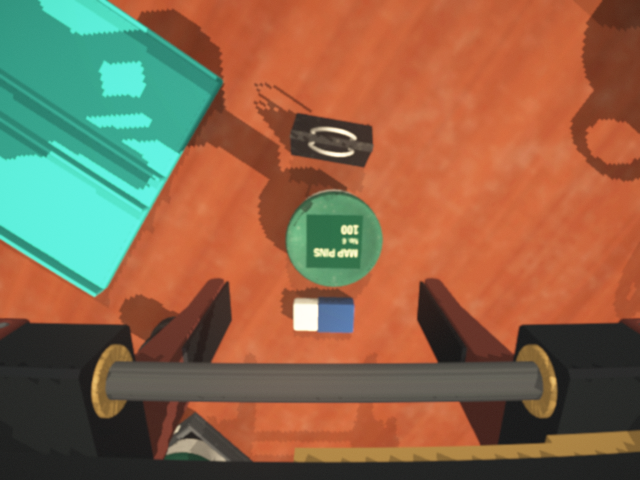

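play_rows([
  [0.9,8.7,-15],
  [0,0,-20],
  [0,0,-20],
  [0,0,-15],
  [0,0,-10],
  [0,0,-6],
  [0,0,0],
  [0,0,0],
], yaw=[0,0,0,0,0,0,0,0])

```text
t: 20.83
ee_pos: [465.8, 296.7, 15.8]
orientation: [-1.486, -2.768, 0.0]
ft_force: [0.8, -0.0, 0.3]
width: 87.8
grasp_force: 0.0
```

play_rows([
  [-0.5,2,-1.5],
  [0,0,-1.3],
  [0,0,0],
], yaw=[0,0,0])

```text
t: 21.08
ee_pos: [465.4, 299.5, 13.2]
orientation: [1.485, 2.768, 0.001]
ft_force: [-0.2, 0.4, -0.1]
width: 87.8
grasp_force: 0.0
```

play_rows([
  [0,0,0],
  [0,0,0],
  [0,0,0],
  [0,0,0],
  [0,0,0],
  [0,0,0],
  [0,0,0],
  [0,0,0],
], yaw=[0,0,0,0,0,0,0,0], gripper=1)

```text
t: 21.75
ee_pos: [465.1, 299.3, 12.8]
orientation: [1.485, 2.768, 0.0]
ft_force: [-0.6, 0.4, 2.1]
width: 62.8
grasp_force: 30.0
```

play_rows([
  [0,0,5],
  [0,0,15],
  [0,0,25],
  [0,0,30],
  [0,0,20],
  [0,0,0],
], yaw=[0,0,0,0,0,0])

```text
t: 22.25
ee_pos: [467.4, 300.6, 111.9]
orientation: [1.484, 2.765, 0.009]
ft_force: [0.1, 1.2, -0.3]
width: 62.6
grasp_force: 30.0
```

play_rows([
  [10.2,-32.5,0],
  [10.2,-32.5,0],
  [10.2,-32.5,0],
  [10.2,-32.5,0],
  [10.2,-32.5,0],
  [10.2,-32.5,0],
  [10.2,-32.5,0],
  [10.2,-32.5,0],
], yaw=[5,5,5,5,5,5,5,5])

```text
t: 22.92
ee_pos: [546.3, 37.5, 106.9]
orientation: [-0.442, -3.109, 0.0]
ft_force: [1.2, 0.9, -0.9]
width: 63.1
grasp_force: 30.0
```

play_rows([
  [0,0,-15],
  [0,0,-15],
  [0,0,-10],
  [0,0,0],
  [0,0,0],
], yaw=[0,0,0,0,0])

```text
t: 23.33
ee_pos: [545.8, 39.4, 66.9]
orientation: [-0.448, -3.107, 0.001]
ft_force: [-0.2, -0.1, -0.3]
width: 62.9
grasp_force: 30.0
```

Run:
```python
from h import *
p=shot('wrist'); C=cloud(p)
rep(C,'w',(('tin_old',(481,58),45,29),('carton_old',(454,-38),50,42)))
P=seg(C,(546,39.5),45,60,95,1);print(len(P),P.mean(0),P.min(0),P.max(0),[np.round(x,1) for x in cv2.minEnclosingCircle(P[P[:,2]<85][:,:2].astype(np.float32))])
```

```text
w tray 7332 [14.9 16.6 17.8] (array([494. ,   2.6]), array([177.8, 129.9]), np.float32(74.1))
tin_old 12753 [34.1 34.7 35.6] [481.   59.3] [62.9 62.9] 74.2 circ [481.1  59.2] 32.0 mean [480.2  59.5]
carton_old 12802 [46.2 46.8 47.7] [455.  -37.2] [47.5 64.2] -16.2 circ [455.  -37.3] 38.8 mean [454.1 -35.5]
17189 [541.53756682  41.6145411   80.57796725] [514.68228898   4.54057478  60.00487639] [575.30000999  82.17053986  94.99728699] [array([536.5,  43.2]), np.float64(40.5)]
```

play_rows([
  [1.3,0.2,-10],
  [0,0,-12],
  [0,0,-10],
  [0,0,-6],
  [0,0,0],
], yaw=[0.4,0,0,0,0])

```text
t: 23.8
ee_pos: [546.7, 39.4, 27.9]
orientation: [-0.438, -3.108, 0.001]
ft_force: [-0.2, -0.6, -1.1]
width: 62.7
grasp_force: 30.0
```

play_rows([
  [0,0,-3],
  [0,0,-2.5],
  [0,0,0],
  [0,0,0],
], yaw=[0,0,0,0])

```text
t: 24.13
ee_pos: [548.1, 39.4, 24.4]
orientation: [0.438, 3.111, 0.0]
ft_force: [-0.1, 0.4, 0.2]
width: 63.1
grasp_force: 30.0
```

play_rows([
  [-0.8,0.2,-1.3],
  [0,0,-1],
  [0,0,0],
], yaw=[0,0,0])

```text
t: 24.38
ee_pos: [547.1, 39.6, 22.0]
orientation: [0.438, 3.111, 0.0]
ft_force: [0.2, 0.2, -0.6]
width: 62.9
grasp_force: 30.0
```

play_rows([
  [0,0,-0.7],
  [0,0,0],
], yaw=[0,0])

```text
t: 24.55
ee_pos: [547.2, 39.6, 21.2]
orientation: [-0.438, -3.111, 0.0]
ft_force: [0.5, -0.0, -1.3]
width: 63.0
grasp_force: 30.0
```

play_rows([
  [0,0,0],
  [0,0,0],
  [0,0,0],
  [0,0,0],
  [0,0,0],
  [0,0,10],
  [0,0,30],
  [0,0,38],
], yaw=[0,0,0,0,0,0,0,0], gripper=0)

```text
t: 25.22
ee_pos: [545.1, 39.5, 98.5]
orientation: [-0.438, -3.106, 0.002]
ft_force: [0.4, 0.6, 0.3]
width: 88.0
grasp_force: 0.0
```

play_rows([
  [-6.1,-34.1,0],
  [-6.1,-34.1,0],
  [-6.1,-34.1,0],
  [-6.1,-34.1,0],
  [-6.1,-34.1,0],
  [-6.1,-34.1,0],
  [-6.1,-34.1,0],
  [-6.1,-34.1,0],
], yaw=[4,4,4,4,4,4,4,2])

```text
t: 25.88
ee_pos: [497.9, -234.9, 100.1]
orientation: [-0.387, 3.117, -0.001]
ft_force: [0.4, -0.2, -0.4]
width: 87.7
grasp_force: 0.0
```

play_rows([
  [-6.1,-34.1,0],
  [-6.1,-34.1,0],
  [0,0,0],
  [0,0,0],
], yaw=[0,0,0,0])

```text
t: 26.22
ee_pos: [485.8, -303.0, 99.9]
orientation: [-0.377, 3.118, -0.001]
ft_force: [0.5, -0.0, 0.7]
width: 87.7
grasp_force: 0.0
```

Run:
```python
from h import *
o=ctrl.get_obs(); print(o['t'],o['ee_pos'],o['qpos'])
rep(cloud(shot('wrist')),'w',L0[4:5]+L0[7:])
rep(cloud(shot('top')),'top',(('tin_old',(481,58),34,29),('tin_new',(547,40),34,29),('carton_old',(454,-38),50,42),('carton_new',(487,-300),50,33)))
```

```text
26.2167 [ 485.84599531 -302.99249748   99.86280054] [-5.78446449e-01  5.15433162e-01  1.82414342e+00  1.07919516e-04
  8.01189379e-01 -2.38966212e+00]
w tray 460 [13.5 15.9 17.3] (array([471.1, -83. ]), array([ 5.4, 50.9]), np.float32(-16.1))
carton_new 7332 [38.4 38.9 39.8] [ 486.6 -302.6] [64.9 46.1] 13.8 circ [ 486.6 -302.5] 38.8 mean [ 484.6 -303. ]
cards 11693 [10.6 11.2 12.1] [ 408. -318.] [51.9 89.8] -71.9 circ [ 407.8 -318.1] 51.2 mean [ 407.2 -318.1]
stapler 2211 [43.3 44.3 45.9] [ 541.3 -262.3] [15.6 84.5] -76.1 circ [ 547.2 -260.9] 42.3 mean [ 540.8 -260.6]
top tray 83 [15.8 18.9 21.8] (array([546.3,  79.6]), array([  3.8, 129.6]), np.float32(-16.1))
tin_old attempt to get argmax of an empty sequence
tin_new 23 [37.4 38.1 41.1] [556.3  68.7] [ 6.1 15.9] -25.2 circ [556.3  68.8] 8.0 mean [556.   68.7]
carton_old attempt to get argmax of an empty sequence
carton_new attempt to get argmax of an empty sequence
```

play_rows([
  [0.8,0.4,-10],
  [0,0,-20],
  [0,0,-25],
  [0,0,-15],
  [0,0,-10],
  [0,0,-5],
  [0,0,0],
  [0,0,0],
], yaw=[0,0,0,0,0,0,0,0])

```text
t: 26.98
ee_pos: [487.4, -300.7, 14.4]
orientation: [-0.383, 3.118, -0.0]
ft_force: [0.2, -1.0, 0.3]
width: 87.7
grasp_force: 0.0
```

play_rows([
  [0,0,-1],
  [0,0,0],
  [0,0,0],
  [0,0,0],
  [0,0,0],
  [0,0,0],
  [0,0,0],
  [0,0,0],
], yaw=[0,0,0,0,0,0,0,0], gripper=1)

```text
t: 27.65
ee_pos: [487.1, -301.2, 13.4]
orientation: [-0.382, 3.118, -0.001]
ft_force: [-0.8, -1.5, 1.9]
width: 46.2
grasp_force: 30.0
```

play_rows([
  [0,0,0],
  [0,0,0],
], yaw=[0,0])

```text
t: 27.82
ee_pos: [487.1, -301.2, 13.4]
orientation: [-0.382, 3.118, -0.001]
ft_force: [-0.4, -0.7, 2.8]
width: 45.9
grasp_force: 30.0
```

play_rows([
  [0,0,5],
  [0,0,15],
  [0,0,25],
  [0,0,30],
  [0,0,20],
  [0,0,0],
], yaw=[0,0,0,0,0,0])

```text
t: 28.32
ee_pos: [489.1, -302.2, 112.3]
orientation: [-0.381, 3.113, -0.006]
ft_force: [0.6, -1.1, -1.3]
width: 45.8
grasp_force: 30.0
```

play_rows([
  [4.4,30.6,0],
  [4.4,30.6,0],
  [4.4,30.6,0],
  [4.4,30.6,0],
  [4.4,30.6,0],
  [4.4,30.6,0],
  [4.4,30.6,0],
  [4.4,30.6,0],
], yaw=[-4,-4,-4,-4,-4,-4,-4,-1.8])

```text
t: 28.98
ee_pos: [521.3, -54.5, 107.2]
orientation: [-0.438, -3.109, -0.0]
ft_force: [0.1, -1.0, -2.2]
width: 45.7
grasp_force: 30.0
```

play_rows([
  [0,0,-15],
  [0,0,-15],
  [0,0,-8],
  [0,0,0],
  [0,0,0],
], yaw=[0,0,0,0,0])

```text
t: 29.4
ee_pos: [521.4, -56.3, 69.5]
orientation: [-0.433, -3.109, 0.0]
ft_force: [-0.6, -0.4, -1.7]
width: 45.9
grasp_force: 30.0
```

Run:
```python
from h import *
p=shot('wrist'); C=cloud(p); save(p,'w3.png')
rep(C,'w',(('tin_old',(481,58),33,29),('tin_new',(547,40),33,29),('carton_old',(454,-38),36,42)))
```

```text
w tray 6528 [15.1 16.6 17.5] (array([ 5.017e+02, -1.000e-01]), array([178.7, 145.9]), np.float32(74.2))
tin_old 12066 [34.1 34.7 35.6] [480.8  58.9] [63.4 62.7] 75.5 circ [481.1  59. ] 32.1 mean [479.9  58. ]
tin_new 9453 [34.1 34.7 35.6] [548.   39.8] [62.9 63.2] -13.8 circ [548.1  39.7] 32.1 mean [546.1  39.2]
carton_old 12974 [46.3 46.9 47.7] [455.  -37.4] [46.2 63.8] -16.2 circ [454. -38.] 36.0 mean [453.6 -37.1]
```

View pics/w3.png

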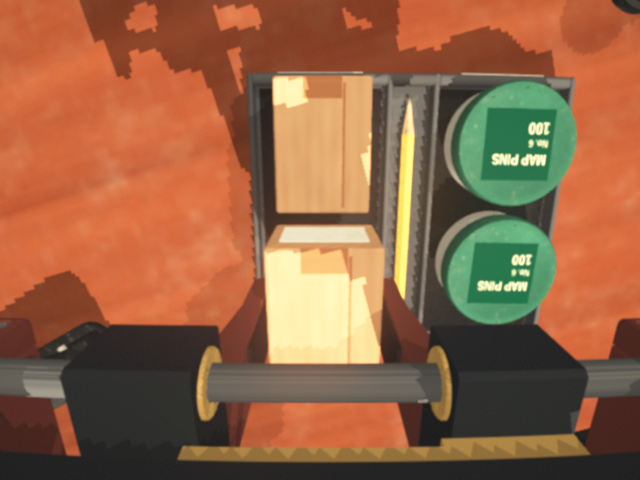

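play_rows([
  [1,-0.2,-12],
  [0,0,-14],
  [0,0,-10],
  [0,0,-6],
  [0,0,0],
  [0,0,0],
], yaw=[0,0,0,0,0,0])

```text
t: 29.95
ee_pos: [523.1, -56.5, 27.9]
orientation: [-0.433, -3.111, 0.0]
ft_force: [-0.2, -0.7, -2.4]
width: 45.7
grasp_force: 30.0
```

play_rows([
  [0,0,-2.5],
  [0,0,-1.5],
  [0,0,0],
  [0,0,0],
], yaw=[0,0,0,0])

```text
t: 30.28
ee_pos: [523.3, -56.4, 24.5]
orientation: [0.433, 3.111, -0.0]
ft_force: [-0.3, -0.3, -1.8]
width: 46.0
grasp_force: 30.0
```

play_rows([
  [-0.9,0.3,-1.2],
  [0,0,-1],
  [0,0,0],
], yaw=[0,0,0])

```text
t: 30.53
ee_pos: [522.1, -56.1, 22.0]
orientation: [-0.433, -3.111, 0.0]
ft_force: [-0.2, -0.3, -1.5]
width: 46.1
grasp_force: 30.0
```

play_rows([
  [0,0,-0.6],
  [0,0,0],
], yaw=[0,0])

```text
t: 30.7
ee_pos: [522.3, -56.1, 21.4]
orientation: [0.433, 3.112, -0.0]
ft_force: [0.8, -1.3, -1.7]
width: 45.7
grasp_force: 30.0
```

Release, retreat upward and back, and check.

play_rows([
  [0,0,0],
  [0,0,0],
  [0,0,0],
  [0,0,0],
  [0,0,0],
  [0,0,8],
  [0,0,25],
  [0,0,35],
], yaw=[0,0,0,0,0,0,0,0], gripper=0)

```text
t: 31.37
ee_pos: [520.3, -55.8, 88.5]
orientation: [-0.432, -3.106, 0.0]
ft_force: [0.3, -0.3, 0.5]
width: 87.6
grasp_force: 0.0
```

play_rows([
  [0,5,40],
  [0,8,40],
  [0,8,40],
  [0,8,40],
  [0,8,20],
  [0,8,5],
  [0,0,0],
  [0,0,0],
], yaw=[0,0,0,0,0,0,0,0])

```text
t: 32.03
ee_pos: [521.5, -10.8, 273.6]
orientation: [-0.431, -3.111, 0.0]
ft_force: [0.1, -0.5, -0.3]
width: 87.9
grasp_force: 0.0
```

Run:
```python
from h import *
p=shot('wrist'); C=cloud(p); save(p,'w4.png')
rep(C,'w',(('tin_old',(481,58),34,29),('tin_new',(547,40),34,29),('carton_old',(454,-38),36,42),('carton_new',(521.4,-56),36,42),('loupe',(411,159),27,24))+L0[5:])
```

```text
w tray 2595 [15.3 16.6 17.7] (array([508.8,  -1.6]), array([178.8, 160.5]), np.float32(74.1))
tin_old 2993 [33.9 34.7 35.7] [480.9  59.5] [63.7 61.9] 75.0 circ [480.9  59.3] 32.1 mean [480.6  59. ]
tin_new 2681 [34.  34.7 35.7] [548.2  40.1] [63.4 62.9] 75.5 circ [548.6  39.9] 32.1 mean [547.4  39.9]
carton_old 2852 [46.2 46.8 47.9] [455.6 -37.6] [45.9 63.3] -16.1 circ [454.1 -37.9] 35.9 mean [454.4 -37. ]
carton_new 2546 [46.2 46.9 47.9] [520.7 -55.1] [45.8 63.6] -16.6 circ [521.4 -56. ] 35.9 mean [520.3 -54.6]
loupe 618 [31.5 32.9 34.3] [412.6 159.3] [35.4 35.7] -79.0 circ [412.3 159.7] 18.4 mean [412.7 158.2]
eraser 893 [11.  12.  13.2] [494.4 243.3] [45.4 24.6] 31.4 circ [495.1 242.3] 24.1 mean [494.8 242.3]
clip 1033 [12.5 17.6 26.8] [429.6 350.5] [52.3 20.5] 24.2 circ [429.6 349.9] 27.2 mean [427.4 345.1]
cards 3314 [10.3 11.1 12.2] [ 407.3 -317.6] [53.3 91.1] -71.7 circ [ 407.2 -317.5] 50.7 mean [ 407.1 -315.9]
stapler 1430 [43.5 44.6 46.1] [ 548.2 -257.5] [30.  83.2] -75.5 circ [ 547.2 -257.7] 41.7 mean [ 546.8 -253.9]
```

View pics/w4.png

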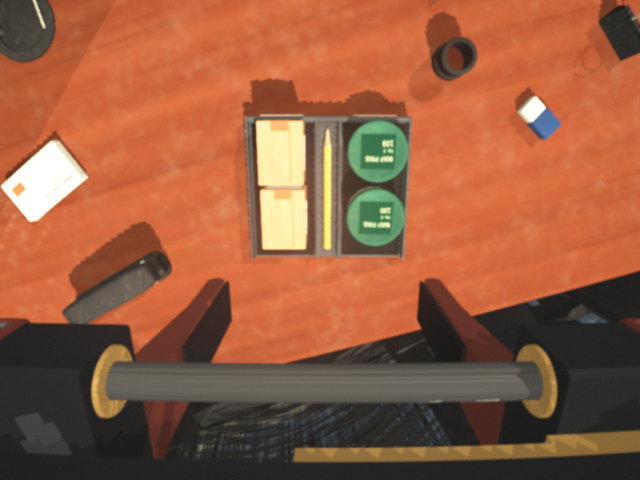

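```bash
python3 -c "
from workcell import ticket; print(ticket.close_job())"
```

```text
the job is handed in; nothing more can be done
None
```

The job is handed in at about 32 s: both old items stand at the front lip, the new tin about 6 mm and the new carton about 4 mm behind them, cartons square to the lane within a degree, and the loupe is upright on the bare table.

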